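# Find the full badge tin by weight and snap it into a storage tub

## Task

One of the two blue tins on the sloping stand is full of badges and the other is empty: feel by lifting which is the heavier, and set that one down flat in the white tub without dropping it, leaving the empty one lying flat on the sloping board of the stand. Then put the orange lid on the tub and press it down until it snaps fully home on both sides. Do not disturb the mug, the loupe or the badge tray.

Things in the scene. Friction and masses are not known exactly. Their poses are not given: they have to be found in the camera images.
- stand: fixed wooden stand, 300 mm long (its y), origin on the table under its middle. Its board, 100 mm up the slope, rises 24 degrees towards +x, middle of its surface 70 mm above the origin. A ledge at the lower edge, 8 mm proud of the board, stops the tins, 75 mm either side of the middle. Grasp a tin square to the slope by its two 105 mm long sides, fingertips above the ledge.
- tin_a: closed blue tin, yellow top with a red dot, 50 (x) x 105 (y) x 45 mm (z, out of its top), origin at the centre of its underside. Lies flat on the sloping stand against the ledge. The two tins look the same; one is full (0.5 to 0.75 kg in all), the other empty (0.18 to 0.25 kg).
- tin_b: closed blue tin, yellow top with a red dot, 50 (x) x 105 (y) x 45 mm (z, out of its top), origin at the centre of its underside. Lies flat on the sloping stand against the ledge. The two tins look the same; one is full (0.5 to 0.75 kg in all), the other empty (0.18 to 0.25 kg).
- tub: fixed white open tub, outside 140 (its x) x 160 (its y) x 66 mm high, walls and floor 5 mm, origin under its centre on the table. Inside it is 130 x 150 mm, so a tin goes in with its length along the tub's y, with room for fingers opened no wider than 85 mm. A red sprung catch just below the rim on each y side.
- tub_rim (a point): centre of the tub's mouth, at rim height (66 mm above the table); axes as the tub's
- lid: loose orange lid, 153 (x) x 180 (y) mm, right way up on the table, 0.10 kg, origin at the centre of its underside. Skirt 19 mm deep, top face at 23 mm. It goes over the outside of the tub, either way round, with 2.5 mm play; it meets the catches about 10 mm before it is home and needs about 10 N to snap past. Fully home its origin is 47 mm above the tub's.
- lid_grip (a point): middle of the lid's black bar handle, 44 mm above the lid's origin; the bar is 22 mm wide (lid's x), 90 mm long (lid's y), 31 to 53 mm above the lid's origin (open beneath, between two feet)
- mug: blue mug, 80 mm across, 95 mm high, origin under its centre; bystander
- loupe: black stand loupe, 52 mm across, 58 mm high, origin under its centre; bystander
- badge_tray: low wooden tray of badges, 100 (x) x 150 (y) x 18 mm, origin under its centre; bystander

How it is judged:
On the way, in this order (a step that is already met when the one before it is completed fails the run):
1. the full tin lies flat in the tub, let go, the empty one on the stand (((x of tin_a in the frame of tub between -0.05 and 0.05 m and y of tin_a in the frame of tub between -0.06 and 0.06 m and z of tin_a in the frame of tub below 0.015 m and angle between tin_a's own z axis and vertical below 0.15 rad and contact force between tin_a and tub above 4 N and linear speed of each of tin_a, tin_b below 0.03 m/s and contact force between the fingers and tin_a below 0.1 N and contact force between tin_b and stand above 0.5 N and angle between tin_b's own z axis and vertical between 0.28 and 0.56 rad and z of tin_b in the frame of stand above 0.04 m and contact force between the fingers and tin_b below 0.1 N) or (x of tin_b in the frame of tub between -0.05 and 0.05 m and y of tin_b in the frame of tub between -0.06 and 0.06 m and z of tin_b in the frame of tub below 0.015 m and angle between tin_b's own z axis and vertical below 0.15 rad and contact force between tin_b and tub above 4 N and linear speed of each of tin_b, tin_a below 0.03 m/s and contact force between the fingers and tin_b below 0.1 N and contact force between tin_a and stand above 0.5 N and angle between tin_a's own z axis and vertical between 0.28 and 0.56 rad and z of tin_a in the frame of stand above 0.04 m and contact force between the fingers and tin_a below 0.1 N))), for 0.2 s.
2. the lid is snapped fully home on the tub (z of lid in the frame of tub below 0.051 m and angle between lid's own z axis and vertical below 0.05 rad and horizontal distance between lid and tub below 0.012 m and angle between the y axis of lid and the y axis of tub, either way round below 0.1 rad), for 0.2 s.
At the end, for the whole second after the job is handed in: The full tin (over 4 N on the tub) lies flat in the tub, right way up (0.15 rad); the lid is snapped home: centred within 12 mm and 0.1 rad, level within 0.05 rad, at most 4 mm above fully home; the empty tin rests flat on the sloping stand (tilt 0.28 to 0.56 rad) (all of step 2 and ((x of tin_a in the frame of tub between -0.05 and 0.05 m and y of tin_a in the frame of tub between -0.06 and 0.06 m and z of tin_a in the frame of tub below 0.015 m and angle between tin_a's own z axis and vertical below 0.15 rad and contact force between tin_a and tub above 4 N and linear speed of each of tin_a, tin_b below 0.03 m/s and contact force between tin_b and stand above 0.5 N and angle between tin_b's own z axis and vertical between 0.28 and 0.56 rad and z of tin_b in the frame of stand above 0.04 m) or (x of tin_b in the frame of tub between -0.05 and 0.05 m and y of tin_b in the frame of tub between -0.06 and 0.06 m and z of tin_b in the frame of tub below 0.015 m and angle between tin_b's own z axis and vertical below 0.15 rad and contact force between tin_b and tub above 4 N and linear speed of each of tin_b, tin_a below 0.03 m/s and contact force between tin_a and stand above 0.5 N and angle between tin_a's own z axis and vertical between 0.28 and 0.56 rad and z of tin_a in the frame of stand above 0.04 m))); the robot touches nothing.
It fails at once if a bystander (mug, loupe, badge tray) is moved more than 30 mm or tipped (distance of any of mug, loupe, badge_tray from where it was at the start of the episode above 0.03 m or angle between any of mug, loupe, badge_tray's own z axis and vertical above 0.4 rad).
It fails at once if a tin is dropped into the tub (falls free at over 0.6 m/s, as from 20 mm) ((horizontal distance between tin_a and tub below 0.07 m and linear speed of tin_a above 0.6 m/s and contact force between the fingers and tin_a below 0.1 N) or (horizontal distance between tin_b and tub below 0.07 m and linear speed of tin_b above 0.6 m/s and contact force between the fingers and tin_b below 0.1 N)).
It also fails if it takes over 72 s, if anything falls off the work surface, if the arm or the gripper's body presses on something with over 40 N, if the wrist force passes 120 N, or if a joint passes its speed limit or range.

## Robot

A 6-joint arm with a two-finger parallel gripper is mounted at the origin on the work surface. World frame = base frame: x ahead of the robot, y to its left, z up, the work surface at z = 0. Lengths are in m, angles in rad, forces in N, time in s.
With the tool pointing down it reaches from about 0.225 to 0.875 m from the base axis. Payload 3.4 kg.
Tool frame: the origin (TCP) lies between the finger pads; the fingertips stand 25 mm ahead of it and the grasp point (between the pads) lies 6 mm ahead of it (arm.nose_length is the distance from the TCP to the fingertips, in m); z points along the fingers, y is the line along which they close (so a half turn about z gives the same grasp; the last joint's range is limited). The gripper opens to 85 mm and grips with 20 to 120 N. Pads are 22 mm wide; open, the fingers measure 114 mm over their backs; the gripper's body (76 mm by 85 mm) begins 54 mm behind the grasp point. The pads swing forward as they close: fully open they stand 13 mm farther back than shut.
Start: joints at [-1.27, 0.276, 1.505, -0, 1.361, -0.121], TCP at [0.235, -0.525, 0.256] pointing down, gripper open.
Joint ranges: [-2.89, 2.89], [-0.75, 2.08], [0.22, 2.7], [-1.18, 4.32], [0.11, 2.71], [-2.7, 2.7]. Speed limits (rad/s): [2.57, 2.57, 3.14, 3.14, 3.14, 3.14].

## Interface

Orientations are given as a 3x3 rotation matrix whose columns are the frame's x, y, z axes.
In Python, from bench import arm, viewer gives the robot as it stands.
- The arm moves only by the shell command python3 -m jog 'ROWS' [FORCE]. ROWS is JSON, a list that holds one entry, the list of rows, each a list of 7 numbers: the turn, a rotation vector about the tool's x, y, z in degrees, then the shift along the tool's x, y, z in mm, then the opening, from 0 (shut) to 1 (fully open). In form: [[[ax, ay, az, x, y, z, fingers], ...]]. A call has exactly 5 rows; each row shifts and turns the commanded pose from where the row before left it, along the tool's axes as they then stand; what a row does not reach is not made up. A row lasts 1/12 s, in which the tool goes at most 41.7 mm and 7.16 degrees, less where a joint would pass 70% of its speed; a pose out of reach is approached as far as the arm can. A call is refused whole if a number of a shift passes 41.7 or a number of a turn 7.16, either way. A call with a gripper value outside its range is refused whole. The fingers move at their own pace and stop on an object; FORCE is the grip in N (left out, the last holds). Time passes only in rows, so rows that do not move let the fingers close, or fill a call up. It gives the time, the measured TCP pose, the force, the opening and the grip force at its end, in the units of the state.
- arm.read_state(): the state, without advancing time (a new reading comes with each control period).
- viewer.snapshot(name): name is "side" or "top"; returns a dict with "img" (420x560x3 uint8, blue, green, red), "depth" (420x560 float32, m along the optical axis (not along the pixel's ray), 0 where there is no reading), "fx", "fy", "cx", "cy" (pixels), "rvec" (rotation vector, rad) and "tvec" (3), from world to camera coordinates, as OpenCV has them. Camera axes: x right, y down, z forward; pixel columns grow to the right and rows downward; lengths in m; the calibration is good to about 2 mm. A picture is of the moment at which its call begins.
- arm.finish_job(): hands the job in; it is judged then, once.
The state is a dict: "time_s": time; "joint_pos": joint angles; "qd": joint speeds; "joint_efforts": joint torques, N m; "tcp_pos": TCP position; "tcp_rot": TCP orientation; "wrist_force": force on the tool from outside, world axes, zero at the start; "ft_torque": the same for the moment, N m; "finger_gap": finger opening in m; "finger_force": force on a finger pad.
Only numpy, scipy, OpenCV 4.12 (cv2) and the standard library are available. Lean on these libraries where they do the work, as an engineer would, in place of code of your own. Each camera call takes 0.05 s, during which the arm holds its last target. There are 200 camera calls.

## Working session

There is one attempt and no reset: what is moved stays moved. The work goes in short steps, Python scripts to look and compute and a shell command to move; the robot and the scene stay as the last step left them, time stands still between calls to the robot, and variables do not carry over. Pictures are saved under pics/ and viewed, at most 10 in all, crops included, and the job is handed in when it is done.

```bash
ls; mkdir -p pics; python3 - <<'E'
from bench import arm, viewer
import cv2,numpy as np,pickle
o=[]
for n in("side","top"):
    s=viewer.snapshot(n);pickle.dump(s,open(n+'.pkl','wb'));cv2.imwrite(f'pics/{n}0.png',s['img'])
    R=cv2.Rodrigues(np.array(s['rvec'],float))[0];print(n,s['fx'],s['cx'],s['cy'],-R.T@np.array(s['tvec']).ravel(),R[2])
print(arm.read_state())
E
```

```text
pics
side 425.466924676113 280.1851200330031 207.66737376357614 [0.356417   0.71991653 0.80440034] [ 0.19134461 -0.69140788 -0.69666519]
top 460.4314681915821 279.5364007356626 215.48797748301783 [ 0.53243874 -0.00854865  1.10213992] [ 0.05927594  0.0094547  -0.99819686]
{'time_s': 0.1, 'joint_pos': array([-1.27000454e+00,  2.76557443e-01,  1.50602253e+00, -1.68066973e-05,
        1.36068864e+00, -1.20986340e-01]), 'qd': array([ 1.29953276e-03, -9.85456422e-04, -3.33207344e-03,  4.13656862e-05,
        5.82236875e-04, -1.12729484e-04]), 'joint_efforts': array([ 1.03612132e-03, -4.17700410e+01, -2.46405619e+01, -2.52165055e-04,
        5.85480739e-03,  1.92249416e-06]), 'tcp_pos': array([ 0.23526395, -0.52419506,  0.25550514]), 'tcp_rot': array([[ 9.12361053e-01,  4.09386184e-01, -5.12247512e-04],
       [ 4.09386462e-01, -9.12359676e-01,  1.59584566e-03],
       [ 1.85963191e-04, -1.66569463e-03, -9.99998595e-01]]), 'wrist_force': array([-0.42093445,  0.50951717,  0.18176226]), 'ft_torque': array([ 0.07285862,  0.07055647, -0.00068542]), 'finger_force': 0.0, 'finger_gap': 0.08518027816317143}
```

View pics/top0.png

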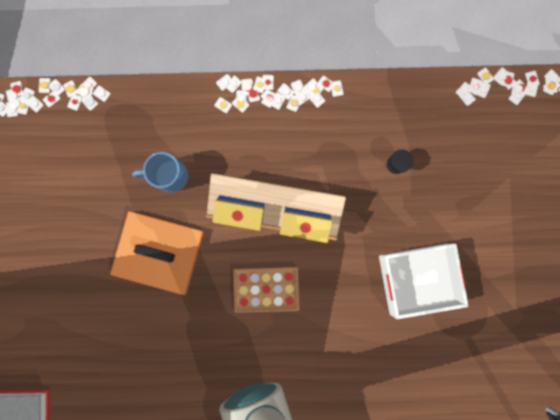

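View pics/side0.png

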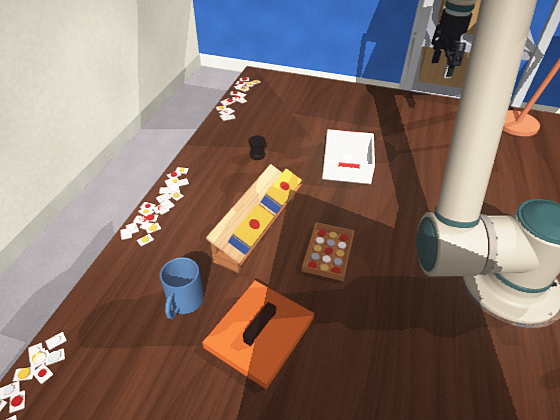

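The top view shows the stand with the tins' red dots at (237,216) and (305,228), the lid at (157,253), the tub at (424,280), the mug at (164,171), the loupe at (400,161) and the tray at (266,290). The side view agrees. Nothing blocks the tins.

```bash
cat > h.py <<'E'
import cv2,numpy as np
def pts(s):
    R=cv2.Rodrigues(np.array(s['rvec'],float))[0];t=np.array(s['tvec'],float).ravel()
    d=s['depth'];v,u=np.mgrid[:d.shape[0],:d.shape[1]]
    P=np.stack([(u-s['cx'])/s['fx']*d,(v-s['cy'])/s['fy']*d,d],-1)
    return (P-t)@R, d>0
def rect(Q):
    c,wh,a=cv2.minAreaRect(Q.astype(np.float32)*1000)
    b=cv2.boxPoints((c,wh,a)); e=[b[1]-b[0],b[2]-b[1]]; e=max(e,key=np.linalg.norm)
    ang=np.degrees(np.arctan2(e[1],e[0]))%180
    return np.round(c,1),np.round(sorted(wh),1),round(ang,1)   # long-axis angle
def tins(s):
    P,ok=pts(s);h=cv2.cvtColor(s['img'],cv2.COLOR_BGR2HSV)
    y=cv2.inRange(h,(20,130,100),(35,255,255));y=cv2.morphologyEx(y,cv2.MORPH_CLOSE,np.ones((15,15)))
    out=[]
    for c in cv2.findContours(y,cv2.RETR_EXTERNAL,cv2.CHAIN_APPROX_NONE)[0]:
        if cv2.contourArea(c)<400: continue
        m=np.zeros_like(y);cv2.drawContours(m,[c],-1,1,-1)
        mi=cv2.erode(m,np.ones((5,5)))
        Q=P[(mi>0)&ok];q=Q.mean(0);n=np.linalg.svd(Q-q)[2][2];n*=np.sign(n[2])
        # rays of the contour to the fitted plane
        R=cv2.Rodrigues(np.array(s['rvec'],float))[0];C=-R.T@np.array(s['tvec']).ravel()
        vv,uu=np.nonzero(m);D=np.stack([(uu-s['cx'])/s['fx'],(vv-s['cy'])/s['fy'],np.ones(len(uu))],-1)@R
        W=C+D*(((q-C)@n)/(D@n))[:,None]
        ex=np.cross([0,1,0],n);ex/=np.linalg.norm(ex);ey=np.cross(n,ex)
        c2,wh,a=rect(np.stack([(W-q)@ex,(W-q)@ey],-1))
        ctr=q+(c2[0]*ex+c2[1]*ey)/1000;l=np.cos(np.radians(a))*ex+np.sin(np.radians(a))*ey
        if l[1]<0:l=-l
        out.append(dict(ctr=ctr,n=n,y=l,wh=wh))
    return out
E
python3 - <<'E'
import pickle,cv2,numpy as np
from h import *
np.set_printoptions(precision=4,suppress=True)
for n in("top","side"):
    s=pickle.load(open(n+'.pkl','rb'));P,ok=pts(s);h=cv2.cvtColor(s['img'],cv2.COLOR_BGR2HSV)
    for t in tins(s):print(n,t,'tilt',np.degrees(np.arccos(t['n'][2])),'yaw',np.degrees(np.arctan2(-t['y'][0],t['y'][1])))
    o=cv2.inRange(h,(5,150,80),(17,255,255))>0
    Q=P[o&ok&(P[...,2]>.018)&(P[...,2]<.03)&(P[...,1]>.1)&(P[...,0]<.6)];print(n,'lid',rect(Q[:,:2]),np.median(Q[:,2]))
    b=(h[...,2]<60)&ok&(P[...,2]>.046)&(P[...,2]<.065)&(P[...,1]>.15)&(P[...,0]<.6)&(P[...,0]>.3)
    Q=P[b];print('handle',len(Q),rect(Q[:,:2]) if len(Q)>5 else '',np.median(Q[:,2]) if len(Q) else '')
    w=(h[...,1]<70)&(h[...,2]>100)&ok&(P[...,2]>.058)&(P[...,2]<.075)&(P[...,1]<-.15)&(P[...,1]>-.5)&(P[...,0]<.6)&(P[...,0]>.2)
    Q=P[w];print('tub',len(Q),rect(Q[:,:2]),np.median(Q[:,2]))
E
```

```text
top {'ctr': array([ 0.564 , -0.0546,  0.1038]), 'n': array([-0.4194,  0.0811,  0.9042]), 'y': array([0.1942, 0.981 , 0.0022]), 'wh': array([ 53. , 106.9])} tilt 25.290162579291373 yaw -11.19884415470805
top {'ctr': array([0.5938, 0.0933, 0.1042]), 'n': array([-0.4039,  0.0779,  0.9115]), 'y': array([0.1945, 0.9809, 0.0024]), 'wh': array([ 51.5, 107. ])} tilt 24.28949943094899 yaw -11.216714821014191
top lid (array([515.2, 293.2]), array([153.5, 181. ]), np.float32(73.6)) 0.023598689132140725
handle 233 (array([515.5, 288.6]), array([16.6, 83.4]), np.float32(74.0)) 0.053156803508160225
tub 787 (array([ 441. , -320.9]), array([140.8, 169. ]), np.float32(98.7)) 0.06575867803896815
side {'ctr': array([0.577 , 0.0174, 0.1014]), 'n': array([-0.3434,  0.049 ,  0.9379]), 'y': array([0.1845, 0.9827, 0.0162]), 'wh': array([ 50.5, 264.3])} tilt 20.298236371091107 yaw -10.633022329066097
side lid (array([492.8, 231.6]), array([155.8, 309.4]), np.float32(73.0)) 0.023341966342993004
handle 460 (array([511.6, 293.6]), array([23.7, 89.2]), np.float32(74.4)) 0.052962672850267165
tub 372 (array([ 437.3, -323.6]), array([140.2, 172.1]), np.float32(98.5)) 0.06532980662556362
```

```bash
cat >> h.py <<'E'
from scipy.spatial.transform import Rotation as Ro
def frame(tooly_x_ang,tilt=0):
    # tool x horizontal at given world angle (deg); tool z down, tilted 'tilt' deg forward about x
    a=np.radians(tooly_x_ang);x=np.array([np.cos(a),np.sin(a),0]);u=np.array([np.sin(a),-np.cos(a),0]) # u = uphill
    t=np.radians(tilt);z=np.sin(t)*u-np.cos(t)*np.array([0,0,1]);return np.stack([x,np.cross(z,x),z],1)
RT=frame(78.8,24)
TR=np.array([.564,-.0546,.1035]);TL=np.array([.5938,.0933,.1035])
def go(p,Rt):
    from bench import arm
    s=arm.read_state();R=s['tcp_rot'];r=np.degrees(Ro.from_matrix(R.T@Rt).as_rotvec())
    d=(Rt.T@(np.array(p)-s['tcp_pos']))*1000
    print('t',round(s['time_s'],2),'turn',np.round(r,2),'shift(after turn)',np.round(d,1),'F',np.round(s['wrist_force'],2),'gap',round(s['finger_gap'],4),'grip',round(float(s['finger_force']),1),'pos',np.round(s['tcp_pos'],4))
E
python3 -c "
from h import *
go(TR-RT[:,2]*.1,RT)"
```

```text
t 0.1 turn [-22.23  11.38 -53.82] shift(after turn) [524.5 149.4 132.9] F [-0.42  0.51  0.18] gap 0.0852 grip 0.0 pos [ 0.2353 -0.5242  0.2555]
```

```bash
python3 -m jog '[[[-2.22,1.14,-5.38,0,0,0,1],[-2.22,1.14,-5.38,0,0,0,1],[-2.22,1.14,-5.38,0,0,0,1],[-2.22,1.14,-5.38,0,0,0,1],[-2.22,1.14,-5.38,0,0,0,1]]]'
python3 -m jog '[[[-2.22,1.14,-5.38,0,0,0,1],[-2.22,1.14,-5.38,0,0,0,1],[-2.22,1.14,-5.38,0,0,0,1],[-2.22,1.14,-5.38,0,0,0,1],[-2.22,1.14,-5.38,0,0,0,1]]]'
python3 -m jog '[[[0,0,0,35,10,8,1],[0,0,0,35,10,8,1],[0,0,0,35,10,8,1],[0,0,0,35,10,8,1],[0,0,0,35,10,8,1]]]'
python3 -m jog '[[[0,0,0,35,10,8,1],[0,0,0,35,10,8,1],[0,0,0,35,10,8,1],[0,0,0,35,10,8,1],[0,0,0,35,10,8,1]]]'
python3 -m jog '[[[0,0,0,35,10,8,1],[0,0,0,35,10,8,1],[0,0,0,35,10,8,1],[0,0,0,35,10,8,1],[0,0,0,0,0,0,1]]]'
python3 -c "
from h import *
go(TR-RT[:,2]*.1,RT)"
```

```text
time_s: 0.52
tcp_pos: [0.2355, -0.5241, 0.256]
tcp_rot: [[0.618, 0.761, 0.195], [0.785, -0.613, -0.091], [0.051, 0.21, -0.976]]
wrist_force: [-0.7, -0.1, 0.3]
finger_gap: 0.0853
finger_force: 0.0
time_s: 0.93
tcp_pos: [0.2353, -0.5241, 0.2561]
tcp_rot: [[0.19, 0.896, 0.401], [0.982, -0.173, -0.079], [-0.002, 0.409, -0.913]]
wrist_force: [-0.9, 0.5, -0.3]
finger_gap: 0.0849
finger_force: 0.0
time_s: 1.35
tcp_pos: [0.3304, -0.3634, 0.2393]
tcp_rot: [[0.196, 0.896, 0.399], [0.981, -0.179, -0.08], [-0.0, 0.407, -0.913]]
wrist_force: [0.6, -0.9, 0.1]
finger_gap: 0.0854
finger_force: 0.0
time_s: 1.77
tcp_pos: [0.4252, -0.2036, 0.2234]
tcp_rot: [[0.195, 0.896, 0.399], [0.981, -0.178, -0.08], [-0.001, 0.407, -0.913]]
wrist_force: [1.2, -0.4, 0.3]
finger_gap: 0.0856
finger_force: 0.0
time_s: 2.18
tcp_pos: [0.5027, -0.0715, 0.21]
tcp_rot: [[0.186, 0.897, 0.4], [0.983, -0.17, -0.075], [0.001, 0.407, -0.913]]
wrist_force: [-0.3, -0.2, 0.6]
finger_gap: 0.0855
finger_force: 0.0
t 2.18 turn [ 0.01 -0.26  0.42] shift(after turn) [28.5  8.6 20.4] F [-0.28 -0.22  0.56] gap 0.0855 grip 0.0 pos [ 0.5027 -0.0715  0.21  ]
```

```bash
python3 -m jog '[[[0,0,0.4,14.3,4.3,10,1],[0,0,0,14.3,4.3,10,1],[0,0,0,0,0,0,1],[0,0,0,0,0,20,1],[0,0,0,0,0,20,1]]]' >/dev/null
python3 -m jog '[[[0,0,0,0,0,0,1],[0,0,0,0,0,0,1],[0,0,0,0,0,0,1],[0,0,0,0,0,0,1],[0,0,0,0,0,0,1]]]' >/dev/null
python3 -c "
from h import *
from bench import viewer
go(TR-RT[:,2]*-.006,RT)
for n in('side','top'): cv2.imwrite(f'pics/{n}1.png',viewer.snapshot(n)['img'])
a=cv2.imread('pics/side1.png')[80:300,180:420]
cv2.imwrite('pics/a1.png',cv2.resize(a,None,fx=2.5,fy=2.5))"
```

```text
t 3.02 turn [ 0.15  0.08 -0.41] shift(after turn) [ 6.9 -0.5 68.2] F [ 0.44  0.11 -0.94] gap 0.0856 grip 0.0 pos [ 0.5384 -0.0565  0.1605]
```

View pics/a1.png

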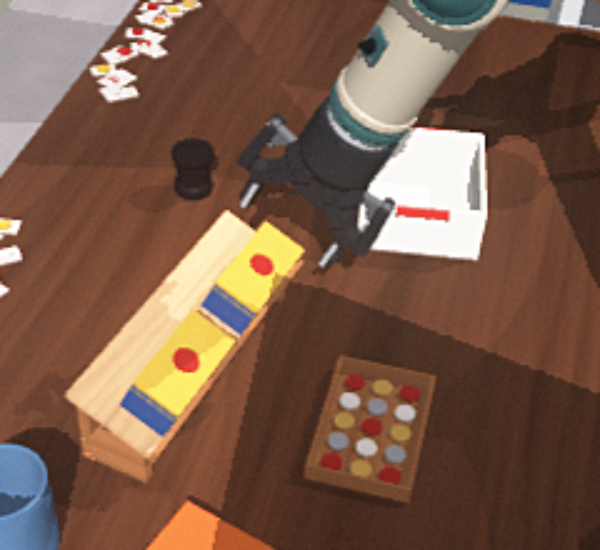

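The open gripper hangs square above the right tin, whose dot is at about (260,263) in the crop. The fingers straddle its long sides, so I descend.

```bash
python3 -m jog '[[[0,0,-0.4,7,-0.5,10,1],[0,0,0,0,0,16,1],[0,0,0,0,0,16,1],[0,0,0,0,0,14,1],[0,0,0,0,0,8,1]]]' 
python3 -m jog '[[[0,0,0,0,0,4,1],[0,0,0,0,0,0,1],[0,0,0,0,0,0,1],[0,0,0,0,0,0,0],[0,0,0,0,0,0,0]]]' 60 
python3 -m jog '[[[0,0,0,0,0,0,0],[0,0,0,0,0,0,0],[0,0,0,0,0,0,0],[0,0,0,0,0,0,0],[0,0,0,0,0,0,0]]]' 
python3 -c "
from h import *
go(TR-RT[:,2]*-.006,RT)"
```

```text
time_s: 3.53
tcp_pos: [0.5647, -0.0543, 0.0997]
tcp_rot: [[0.194, 0.896, 0.399], [0.981, -0.177, -0.08], [-0.001, 0.406, -0.914]]
wrist_force: [0.4, -0.4, 0.2]
finger_gap: 0.0854
finger_force: 0.0
time_s: 3.95
tcp_pos: [0.5665, -0.0547, 0.0978]
tcp_rot: [[0.195, 0.895, 0.401], [0.981, -0.177, -0.08], [-0.001, 0.409, -0.913]]
wrist_force: [0.2, 0.7, 0.5]
finger_gap: 0.0637
finger_force: 0.0
time_s: 4.37
tcp_pos: [0.5666, -0.0547, 0.098]
tcp_rot: [[0.194, 0.895, 0.401], [0.981, -0.177, -0.08], [-0.001, 0.409, -0.913]]
wrist_force: [-2.2, -0.2, 5.6]
finger_gap: 0.0491
finger_force: 62.0
t 4.37 turn [0.13 0.06 0.01] shift(after turn) [-0.4 -0.1 -0.1] F [-2.2  -0.2   5.62] gap 0.0491 grip 62.0 pos [ 0.5666 -0.0547  0.098 ]
```

Gripped. I lift 40 mm along the normal and weigh the tin.

```bash
python3 -m jog '[[[0,0,0,0,0,-5,0],[0,0,0,0,0,-10,0],[0,0,0,0,0,-15,0],[0,0,0,0,0,-10,0],[0,0,0,0,0,0,0]]]' 
python3 -m jog '[[[0,0,0,0,0,0,0],[0,0,0,0,0,0,0],[0,0,0,0,0,0,0],[0,0,0,0,0,0,0],[0,0,0,0,0,0,0]]]' 
python3 -c "
from h import *
from bench import arm
go(TR-RT[:,2]*-.006,RT);print(arm.read_state()['ft_torque'])"
```

```text
time_s: 4.78
tcp_pos: [0.5499, -0.0512, 0.1355]
tcp_rot: [[0.194, 0.895, 0.401], [0.981, -0.177, -0.08], [-0.001, 0.409, -0.912]]
wrist_force: [1.1, -0.6, -1.5]
finger_gap: 0.0491
finger_force: 63.7
time_s: 5.2
tcp_pos: [0.5502, -0.0514, 0.1329]
tcp_rot: [[0.195, 0.896, 0.398], [0.981, -0.177, -0.08], [-0.001, 0.406, -0.914]]
wrist_force: [-1.5, -0.9, -1.2]
finger_gap: 0.0492
finger_force: 63.7
t 5.2 turn [-0.03  0.06  0.01] shift(after turn) [-0.5  1.  38.6] F [-1.47 -0.95 -1.22] gap 0.0492 grip 63.7 pos [ 0.5502 -0.0514  0.1329]
[ 1.72084391e-02  3.21048189e-01 -2.97533464e-04]
```

The reading of about 1.3 N means this is the empty tin. I put it back.

```bash
python3 -m jog '[[[0,0,0,0,0,10,0],[0,0,0,0,0,15,0],[0,0,0,0,0,8,0],[0,0,0,0,0,4,0],[0,0,0,0,0,2,0]]]' 
python3 -m jog '[[[0,0,0,0,0,1,0],[0,0,0,0,0,0,0],[0,0,0,0,0,0,0],[0,0,0,0,0,0,0],[0,0,0,0,0,0,0]]]' 
python3 -c "
from h import *
go(TR-RT[:,2]*-.006,RT)"
```

```text
time_s: 5.62
tcp_pos: [0.5651, -0.0543, 0.1028]
tcp_rot: [[0.194, 0.895, 0.402], [0.981, -0.176, -0.081], [-0.002, 0.41, -0.912]]
wrist_force: [-41.3, 5.2, 78.5]
finger_gap: 0.049
finger_force: 89.5
time_s: 6.03
tcp_pos: [0.565, -0.0543, 0.103]
tcp_rot: [[0.194, 0.894, 0.403], [0.981, -0.176, -0.081], [-0.002, 0.411, -0.912]]
wrist_force: [-33.3, 4.4, 63.3]
finger_gap: 0.0492
finger_force: 86.5
t 6.03 turn [0.28 0.07 0.07] shift(after turn) [-0.5 -0.6  5.2] F [-33.25   4.37  63.27] gap 0.0492 grip 86.5 pos [ 0.565  -0.0543  0.103 ]
```

```bash
python3 -m jog '[[[0,0,0,0,0,-8,0],[0,0,0,0,0,-8,0],[0,0,0,0,3,-4,0],[0,0,0,0,0,0,0],[0,0,0,0,0,0,0]]]' 
python3 -c "
from h import *
from bench import viewer
go(TR-RT[:,2]*-.006,RT)
a=viewer.snapshot('side')['img'][110:250,200:360]
b=viewer.snapshot('top')['img'][150:290,200:360]
cv2.imwrite('pics/a2.png',cv2.resize(np.hstack([a,b]),None,fx=2.5,fy=2.5,interpolation=2))"
```

```text
time_s: 6.45
tcp_pos: [0.5614, -0.0537, 0.1159]
tcp_rot: [[0.195, 0.896, 0.399], [0.981, -0.177, -0.08], [-0.001, 0.407, -0.913]]
wrist_force: [-0.3, 0.4, -0.9]
finger_gap: 0.0493
finger_force: 72.3
t 6.45 turn [0.01 0.06 0.01] shift(after turn) [-0.4 -2.6 18.4] F [-0.31  0.42 -0.87] gap 0.0493 grip 72.3 pos [ 0.5614 -0.0537  0.1159]
```

View pics/a2.png

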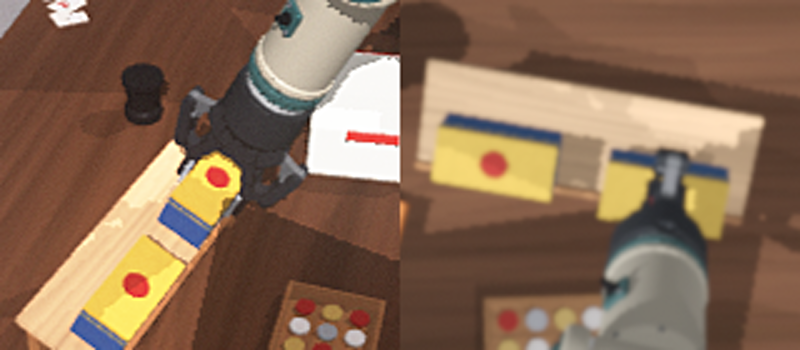

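The held tin (dot at about (217,177) in the left half) looks parallel to the board. I lower it again, 3 mm farther uphill so it clears the ledge.

```bash
python3 -m jog '[[[0,0,0,0,0,6,0],[0,0,0,0,0,4,0],[0,0,0,0,0,1,0],[0,0,0,0,0,0,0],[0,0,0,0,0,0,0]]]' |grep -E 'pos|force'
python3 -m jog '[[[0,0,0,0,0,1,0],[0,0,0,0,0,1,0],[0,0,0,0,0,0,0],[0,0,0,0,0,0,0],[0,0,0,0,0,0,0]]]' |grep -E 'pos|force'
python3 -c "
from h import *
go(TR-RT[:,2]*-.006,RT)"
```

```text
tcp_pos: [0.5653, -0.0544, 0.1059]
wrist_force: [0.8, 1.4, -1.8]
finger_force: 72.3
tcp_pos: [0.5662, -0.0546, 0.1047]
wrist_force: [-0.3, -0.7, -2.1]
finger_force: 72.3
t 7.38 turn [0.05 0.06 0.01] shift(after turn) [-0.4 -2.5  6.2] F [-0.29 -0.67 -2.14] gap 0.0493 grip 72.3 pos [ 0.5662 -0.0546  0.1047]
```

```bash
python3 -m jog '[[[0,0,0,0,0,1,0],[0,0,0,0,0,1,0],[0,0,0,0,0,0,0],[0,0,0,0,0,0,0],[0,0,0,0,0,0,0]]]' |grep -E 'pos|force'
python3 -m jog '[[[0,0,0,0,0,1,0],[0,0,0,0,0,0.5,0],[0,0,0,0,0,0,0],[0,0,0,0,0,0,0],[0,0,0,0,0,0,0]]]' |grep -E 'pos|force'
python3 -c "
from h import *
go(TR-RT[:,2]*-.006,RT)"
```

```text
tcp_pos: [0.567, -0.0547, 0.1027]
wrist_force: [-0.1, -0.3, -1.9]
finger_force: 72.3
tcp_pos: [0.5676, -0.0549, 0.1014]
wrist_force: [0.8, 0.4, -1.5]
finger_force: 72.3
t 8.22 turn [0.03 0.06 0.01] shift(after turn) [-0.4 -2.4  2.6] F [ 0.84  0.43 -1.5 ] gap 0.0494 grip 72.3 pos [ 0.5676 -0.0549  0.1014]
```

```bash
python3 -m jog '[[[0,0,0,0,0,1,0],[0,0,0,0,0,0.5,0],[0,0,0,0,0,0,0],[0,0,0,0,0,0,0],[0,0,0,0,0,0,0]]]' |grep -E 'pos|force'
python3 -m jog '[[[0,0,0,0,0,1,0],[0,0,0,0,0,0,0],[0,0,0,0,0,0,0],[0,0,0,0,0,0,0],[0,0,0,0,0,0,0]]]' |grep -E 'pos|force'
python3 -c "
from h import *
go(TR-RT[:,2]*-.006,RT)"
```

```text
tcp_pos: [0.5682, -0.055, 0.1]
wrist_force: [0.3, -0.6, -1.8]
finger_force: 72.3
tcp_pos: [0.5686, -0.055, 0.0991]
wrist_force: [0.0, -0.2, -1.6]
finger_force: 72.3
t 9.05 turn [0.04 0.06 0.01] shift(after turn) [-0.5 -2.4  0.1] F [ 0.01 -0.16 -1.59] gap 0.049 grip 72.3 pos [ 0.5686 -0.055   0.0991]
```

```bash
python3 -m jog '[[[0,0,0,0,0,1,0],[0,0,0,0,0,0,0],[0,0,0,0,0,0,0],[0,0,0,0,0,0,0],[0,0,0,0,0,0,0]]]' |grep -E 'pos|force'
python3 -m jog '[[[0,0,0,0,0,1,0],[0,0,0,0,0,0,0],[0,0,0,0,0,0,0],[0,0,0,0,0,0,0],[0,0,0,0,0,0,0]]]' |grep -E 'pos|force'
python3 -m jog '[[[0,0,0,0,0,1,0],[0,0,0,0,0,0,0],[0,0,0,0,0,0,0],[0,0,0,0,0,0,0],[0,0,0,0,0,0,0]]]' |grep -E 'pos|force'
python3 -c "
from h import *
go(TR-RT[:,2]*-.006,RT)"
```

```text
tcp_pos: [0.5689, -0.0551, 0.0986]
wrist_force: [-4.6, 0.2, 5.6]
finger_force: 72.6
tcp_pos: [0.5689, -0.0551, 0.0985]
wrist_force: [-10.7, 1.3, 13.2]
finger_force: 72.6
tcp_pos: [0.5691, -0.0551, 0.0979]
wrist_force: [-12.3, 1.4, 17.3]
finger_force: 69.8
t 10.3 turn [0.09 0.06 0.03] shift(after turn) [-0.5 -2.3 -1.2] F [-12.29   1.4   17.29] gap 0.0492 grip 69.8 pos [ 0.5691 -0.0551  0.0979]
```

Contact is felt, so I release, retreat and move across to the other tin.

```bash
python3 -m jog '[[[0,0,0,0,0,-1.5,0],[0,0,0,0,0,0,1],[0,0,0,0,0,0,1],[0,0,0,0,0,0,1],[0,0,0,0,0,0,1]]]' |grep -E 'pos|force|gap'
python3 -m jog '[[[0,0,0,0,0,0,1],[0,0,0,0,0,0,1],[0,0,0,0,0,-10,1],[0,0,0,0,0,-20,1],[0,0,0,0,0,-30,1]]]' |grep -E 'pos|force|gap'
python3 -m jog '[[[0,0,0,0,0,-20,1],[0,0,0,35,0,0,1],[0,0,0,40,0,0,1],[0,0,0,40,0,0,1],[0,0,0,35,0,0,1]]]' |grep -E 'pos|force|gap'
python3 -c "
from h import *
from bench import viewer
np.set_printoptions(precision=4,suppress=True)
s=viewer.snapshot('side')
cv2.imwrite('pics/a3.png',cv2.resize(s['img'][110:300,180:360],None,fx=3,fy=3))
for t in tins(viewer.snapshot('top')):print(t)
go(TL-RT[:,2]*-.006,RT)"
```

```text
tcp_pos: [0.5696, -0.0553, 0.0976]
wrist_force: [0.4, -0.2, -0.4]
finger_gap: 0.0854
finger_force: 0.0
tcp_pos: [0.5439, -0.0502, 0.1513]
wrist_force: [0.2, -0.7, 0.4]
finger_gap: 0.0854
finger_force: 0.0
tcp_pos: [0.5666, 0.1, 0.1721]
wrist_force: [0.4, -0.6, 0.6]
finger_gap: 0.0854
finger_force: 0.0
{'ctr': array([ 0.5641, -0.0539,  0.1036]), 'n': array([-0.4048,  0.0782,  0.911 ]), 'y': array([0.1931, 0.9812, 0.0015]), 'wh': array([ 51.2, 104.8])}
{'ctr': array([0.5907, 0.0778, 0.1041]), 'n': array([-0.4084,  0.0783,  0.9094]), 'y': array([0.1931, 0.9812, 0.0023]), 'wh': array([52.3, 76. ])}
t 11.65 turn [ 0.22 -0.19  0.29] shift(after turn) [-4.5 -2.8 79.8] F [ 0.99 -0.29  0.51] gap 0.0856 grip 0.0 pos [0.5677 0.1031 0.1721]
```

View pics/a3.png

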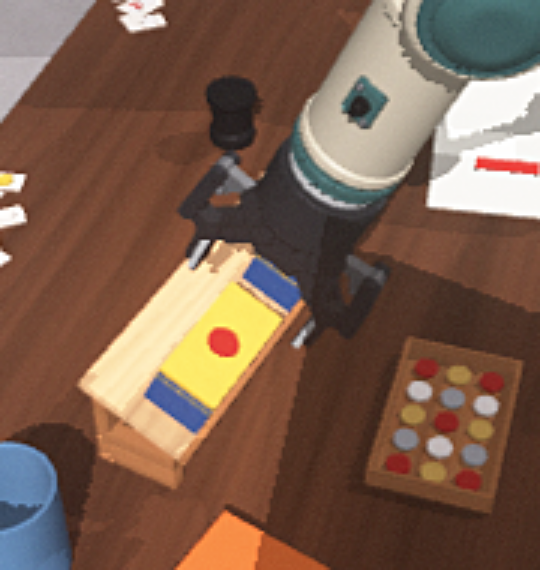

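The replaced tin is flat and against the ledge again, with its top centre back to within 1 mm and its tilt at 24°. The gripper is above the left tin, whose dot is at (223,342) in the crop. I descend and grip.

```bash
python3 -m jog '[[[0,0,0,-4.5,-2.5,10,1],[0,0,0,0,0,20,1],[0,0,0,0,0,20,1],[0,0,0,0,0,15,1],[0,0,0,0,0,0,1]]]' >/dev/null
python3 -c "
from h import *
go(TL-RT[:,2]*-.006,RT)"
```

```text
t 12.07 turn [-0.25  0.19 -0.01] shift(after turn) [ 6.5  2.6 11.7] F [-0.43  1.07 -0.37] gap 0.0853 grip 0.0 pos [0.588  0.0879 0.1077]
```

```bash
python3 -m jog '[[[0,0,0,6,2.5,5,1],[0,0,0,0,0,0,1],[0,0,0,0,0,0,1],[0,0,0,0,0,0,1],[0,0,0,0,0,0,1]]]' >/dev/null
python3 -c "
from h import *
go(TL-RT[:,2]*-.006,RT)"
```

```text
t 12.48 turn [0.11 0.04 0.01] shift(after turn) [-1.2 -2.4  9.5] F [ 0.06 -0.91 -0.78] gap 0.0853 grip 0.0 pos [0.5948 0.0943 0.1077]
```

```bash
python3 -m jog '[[[0,0,0,-1,-2.2,5,1],[0,0,0,0,0,4,1],[0,0,0,0,0,0,1],[0,0,0,0,0,0,0],[0,0,0,0,0,0,0]]]' 100 |grep -E 'pos|force|gap'
python3 -m jog '[[[0,0,0,0,0,0,0],[0,0,0,0,0,0,0],[0,0,0,0,0,0,0],[0,0,0,0,0,0,0],[0,0,0,0,0,0,0]]]' |grep -E 'pos|force|gap'
python3 -c "
from h import *
go(TL-RT[:,2]*-.006,RT)"
python3 -m jog '[[[0,0,0,0,1,-5,0],[0,0,0,0,0,-10,0],[0,0,0,0,0,-15,0],[0,0,0,0,0,-20,0],[0,0,0,0,0,0,0]]]' |grep -E 'pos|force|gap'
python3 -m jog '[[[0,0,0,0,0,0,0],[0,0,0,0,0,0,0],[0,0,0,0,0,0,0],[0,0,0,0,0,0,0],[0,0,0,0,0,0,0]]]' |grep -E 'pos|force|gap'
python3 -c "
from h import *
go(TL-RT[:,2]*-.006,RT)"
```

```text
tcp_pos: [0.5961, 0.0929, 0.0974]
wrist_force: [-0.2, -0.4, -0.1]
finger_gap: 0.0636
finger_force: 0.0
tcp_pos: [0.5959, 0.093, 0.098]
wrist_force: [-4.1, 1.0, 6.0]
finger_gap: 0.0488
finger_force: 105.0
t 13.32 turn [0.05 0.06 0.  ] shift(after turn) [-0.1  0.3  0.1] F [-4.14  0.96  6.04] gap 0.0488 grip 105.0 pos [0.5959 0.093  0.098 ]
tcp_pos: [0.5759, 0.097, 0.1456]
wrist_force: [0.7, -0.3, -6.8]
finger_gap: 0.049
finger_force: 107.6
tcp_pos: [0.5766, 0.0966, 0.1426]
wrist_force: [0.6, -0.5, -6.2]
finger_gap: 0.0485
finger_force: 107.6
t 14.15 turn [-0.08  0.1   0.01] shift(after turn) [ 0.1  0.1 48.8] F [ 0.6  -0.46 -6.16] gap 0.0485 grip 107.6 pos [0.5766 0.0966 0.1426]
```

6.2 N, so this is the full tin. I raise it, then turn it level and to the tub's yaw.

```bash
python3 -m jog '[[[0,0,0,0,8,-18,0],[0,0,0,0,12,-27,0],[0,0,0,0,12,-27,0],[0,0,0,0,4,-9,0],[0,0,0,0,0,0,0]]]' |grep -E 'pos|force|gap'
python3 -c "
from h import *
go([.44,-.322,.15],frame(98.6))"
```

```text
tcp_pos: [0.5793, 0.0971, 0.2359]
wrist_force: [0.6, -0.6, -6.2]
finger_gap: 0.0487
finger_force: 107.7
t 14.57 turn [ 24.23   4.15 -19.53] shift(after turn) [-393.6 -200.4   85.9] F [ 0.6  -0.6  -6.16] gap 0.0487 grip 107.7 pos [0.5793 0.0971 0.2359]
```

```bash
python3 -m jog '[[[4.85,0.83,-3.9,0,0,0,0],[4.85,0.83,-3.9,0,0,0,0],[4.85,0.83,-3.9,0,0,0,0],[4.85,0.83,-3.9,0,0,0,0],[4.85,0.83,-3.9,0,0,0,0]]]' |grep -E 'pos|rot|force|gap'
python3 -m jog '[[[0,0,0,-15,-7.6,0,0],[0,0,0,-26,-13.2,0,0],[0,0,0,-26,-13.2,0,0],[0,0,0,-26,-13.2,0,0],[0,0,0,-26,-13.2,0,0]]]' |grep -E 'pos|force|gap'
python3 -m jog '[[[0,0,0,-26,-13.2,0,0],[0,0,0,-26,-13.2,0,0],[0,0,0,-26,-13.2,0,0],[0,0,0,-26,-13.2,0,0],[0,0,0,-26,-13.2,0,0]]]' |grep -E 'pos|force|gap'
python3 -m jog '[[[0,0,0,-26,-13.2,0,0],[0,0,0,-26,-13.2,0,0],[0,0,0,-26,-13.2,0,0],[0,0,0,-26,-13.2,0,0],[0,0,0,-22,-11.2,0,0]]]' |grep -E 'pos|force|gap'
python3 -m jog '[[[0,0,0,-10,-5.5,0,0],[0,0,0,0,0,0,0],[0,0,0,0,0,0,0],[0,0,0,0,0,0,0],[0,0,0,0,0,0,0]]]' |grep -E 'pos|force|gap'
python3 -c "
from h import *
from bench import viewer
go([.44,-.322,.15],frame(98.6))
s=viewer.snapshot('side');t=viewer.snapshot('top')
cv2.imwrite('pics/a4.png',cv2.resize(np.hstack([s['img'][60:240,240:440],t['img'][180:360,350:550]]),None,fx=2,fy=2))"
```

```text
tcp_pos: [0.5765, 0.0962, 0.2303]
tcp_rot: [[-0.152, 0.988, -0.014], [0.988, 0.152, -0.001], [0.001, -0.014, -1.0]]
wrist_force: [0.6, 0.1, -5.5]
finger_gap: 0.0489
finger_force: 107.8
tcp_pos: [0.534, -0.0311, 0.2299]
wrist_force: [0.5, -0.7, -6.2]
finger_gap: 0.0484
finger_force: 107.8
tcp_pos: [0.4878, -0.1695, 0.2308]
wrist_force: [1.1, 0.0, -6.8]
finger_gap: 0.0487
finger_force: 107.8
tcp_pos: [0.4432, -0.3043, 0.2312]
wrist_force: [0.1, 0.4, -6.8]
finger_gap: 0.0485
finger_force: 107.8
tcp_pos: [0.4407, -0.3118, 0.2331]
wrist_force: [-0.2, -0.1, -6.0]
finger_gap: 0.0483
finger_force: 107.8
t 16.65 turn [-0.49 -0.11  0.03] shift(after turn) [-10.   -2.3  83.1] F [-0.2  -0.1  -6.05] gap 0.0483 grip 107.8 pos [ 0.4407 -0.3118  0.2331]
```

View pics/a4.png

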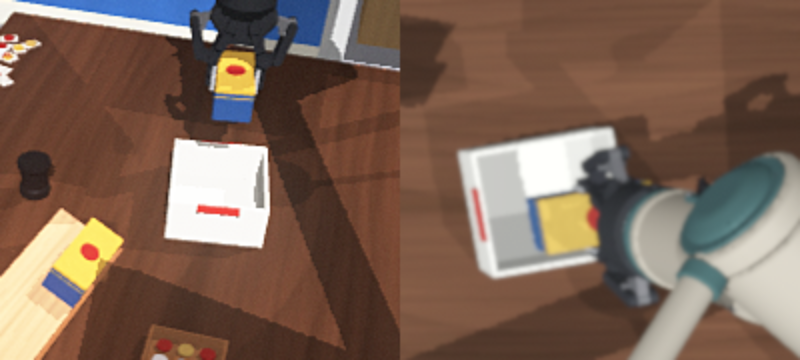

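The tin is held level over the tub and aligned with it. I centre it and descend.

```bash
python3 -m jog '[[[0,0,0,-5,-1.5,0,0],[0,0,0,-5,-1,10,0],[0,0,0,0,0,25,0],[0,0,0,0,0,25,0],[0,0,0,0,0,25,0]]]' |grep -E 'pos|force|gap'
python3 -m jog '[[[0,0,0,0,0,25,0],[0,0,0,0,0,20,0],[0,0,0,0,0,0,0],[0,0,0,0,0,0,0],[0,0,0,0,0,0,0]]]' |grep -E 'pos|force|gap'
python3 -c "
from h import *
go([.44,-.322,.044],frame(98.6))"
```

```text
tcp_pos: [0.439, -0.3239, 0.1477]
wrist_force: [0.1, -0.5, -7.6]
finger_gap: 0.0486
finger_force: 108.1
tcp_pos: [0.4394, -0.3244, 0.1047]
wrist_force: [0.7, -0.0, -5.1]
finger_gap: 0.0484
finger_force: 107.4
t 17.58 turn [-0.39  0.09 -0.03] shift(after turn) [ 2.3  1.  60.7] F [ 0.68 -0.01 -5.15] gap 0.0484 grip 107.4 pos [ 0.4394 -0.3244  0.1047]
```

```bash
python3 -m jog '[[[0,0,0,1,0,15,0],[0,0,0,0.5,0.5,18,0],[0,0,0,0,0,12,0],[0,0,0,0,0,7,0],[0,0,0,0,0,0,0]]]' |grep -E 'pos|force|gap'
python3 -m jog '[[[0,0,0,0,0,2,0],[0,0,0,0,0,0,0],[0,0,0,0,0,0,0],[0,0,0,0,0,0,0],[0,0,0,0,0,0,0]]]' |grep -E 'pos|force|gap'
python3 -m jog '[[[0,0,0,0,0,2,0],[0,0,0,0,0,0,0],[0,0,0,0,0,0,0],[0,0,0,0,0,0,0],[0,0,0,0,0,0,0]]]' |grep -E 'pos|force|gap'
python3 -c "
from h import *
go([.44,-.322,.044],frame(98.6))"
```

```text
tcp_pos: [0.4386, -0.3221, 0.0518]
wrist_force: [-0.9, 0.3, -6.3]
finger_gap: 0.0484
finger_force: 107.8
tcp_pos: [0.4387, -0.3222, 0.0504]
wrist_force: [-0.6, -0.8, -6.0]
finger_gap: 0.0482
finger_force: 107.8
tcp_pos: [0.4384, -0.3219, 0.0478]
wrist_force: [0.3, -0.4, -5.6]
finger_gap: 0.0487
finger_force: 107.8
t 18.83 turn [-0.47 -0.02 -0.03] shift(after turn) [-0.3  1.6  3.8] F [ 0.27 -0.36 -5.59] gap 0.0487 grip 107.8 pos [ 0.4384 -0.3219  0.0478]
```

```bash
python3 -m jog '[[[0,0,0,0,0,2,0],[0,0,0,0,0,0,0],[0,0,0,0,0,0,0],[0,0,0,0,0,0,0],[0,0,0,0,0,0,0]]]' |grep -E 'pos|force|gap'
python3 -m jog '[[[0,0,0,0,0,1,0],[0,0,0,0,0,0,0],[0,0,0,0,0,0,0],[0,0,0,0,0,0,0],[0,0,0,0,0,0,0]]]' |grep -E 'pos|force|gap'
python3 -m jog '[[[0,0,0,0,0,1,0],[0,0,0,0,0,0,0],[0,0,0,0,0,0,0],[0,0,0,0,0,0,0],[0,0,0,0,0,0,0]]]' |grep -E 'pos|force|gap'
```

```text
tcp_pos: [0.4384, -0.3219, 0.0458]
wrist_force: [0.2, -0.1, -6.7]
finger_gap: 0.0488
finger_force: 107.8
tcp_pos: [0.4384, -0.3219, 0.0448]
wrist_force: [-0.4, 0.4, -6.6]
finger_gap: 0.0481
finger_force: 107.8
tcp_pos: [0.4384, -0.322, 0.0443]
wrist_force: [-1.1, 1.5, 1.0]
finger_gap: 0.0486
finger_force: 108.7
```

```bash
python3 -m jog '[[[0,0,0,0,0,0.5,0],[0,0,0,0,0,0,0],[0,0,0,0,0,0,0.85],[0,0,0,0,0,0,0.85],[0,0,0,0,0,0,0.85]]]' |grep -E 'pos|force|gap'
python3 -m jog '[[[0,0,0,0,0,0,0.85],[0,0,0,0,0,0,0.85],[0,0,0,0,0,0,0.85],[0,0,0,0,0,-5,0.85],[0,0,0,0,0,-15,0.85]]]' |grep -E 'pos|force|gap'
python3 -m jog '[[[0,0,0,0,0,-25,0.85],[0,0,0,0,0,-40,0.85],[0,0,0,0,0,-40,0.85],[0,0,0,0,0,-40,0.85],[0,0,0,0,0,0,0.85]]]' |grep -E 'pos|force|gap'
python3 -c "
from h import *
np.set_printoptions(precision=4,suppress=True)
from bench import viewer
s=viewer.snapshot('side')
for t in tins(s)+tins(viewer.snapshot('top')):print(t)
go([.514,.293,.2],frame(73.8))"
```

```text
tcp_pos: [0.4388, -0.3224, 0.0435]
wrist_force: [-0.5, 0.3, 0.4]
finger_gap: 0.0728
finger_force: 0.0
tcp_pos: [0.4373, -0.3208, 0.0619]
wrist_force: [-0.3, -0.2, -0.2]
finger_gap: 0.0726
finger_force: 0.0
tcp_pos: [0.4432, -0.3249, 0.2171]
wrist_force: [0.3, -1.4, 0.0]
finger_gap: 0.0729
finger_force: 0.0
{'ctr': array([ 0.5615, -0.0526,  0.1039]), 'n': array([-0.3919,  0.0749,  0.917 ]), 'y': array([ 0.1824,  0.9832, -0.0024]), 'wh': array([ 50.2, 108.6])}
{'ctr': array([ 0.4409, -0.3214,  0.0504]), 'n': array([ 0.0037, -0.0041,  1.    ]), 'y': array([-0.1581,  0.9874,  0.0046]), 'wh': array([ 45.9, 104.5])}
{'ctr': array([ 0.5639, -0.054 ,  0.1037]), 'n': array([-0.4106,  0.0788,  0.9084]), 'y': array([0.1902, 0.9817, 0.0009]), 'wh': array([ 53.6, 107.9])}
t 21.43 turn [-0.23  0.27 24.77] shift(after turn) [ 611.5 -101.1   10.7] F [-1.29 -0.1  -0.37] gap 0.0725 grip 0.0 pos [ 0.4405 -0.3224  0.2107]
```

The full tin is flat in the tub (top at 0.050 m, level) and the empty one is on the stand. Next is the lid.

```bash
python3 -m jog '[[[0,0,6.2,0,0,0,1],[0,0,6.2,0,0,0,1],[0,0,6.2,0,0,0,1],[0,0,6.2,0,0,0,1],[0,0,0,30,-5,0,1]]]' |grep -E 'pos'
python3 -m jog '[[[0,0,0,36,-6,0,1],[0,0,0,36,-6,0,1],[0,0,0,36,-6,0,1],[0,0,0,36,-6,0,1],[0,0,0,36,-6,0,1]]]' |grep -E 'pos'
python3 -m jog '[[[0,0,0,36,-6,0,1],[0,0,0,36,-6,0,1],[0,0,0,36,-6,0,1],[0,0,0,36,-6,0,1],[0,0,0,36,-6,0,1]]]' |grep -E 'pos'
python3 -m jog '[[[0,0,0,36,-6,0,1],[0,0,0,36,-6,0,1],[0,0,0,36,-6,0,1],[0,0,0,36,-6,0,1],[0,0,0,36,-6,0,1]]]' |grep -E 'pos'
python3 -m jog '[[[0,0,0,25,-4,0,1],[0,0,0,10,-2,0,1],[0,0,0,0,0,0,1],[0,0,0,0,0,0,1],[0,0,0,0,0,0,1]]]' |grep -E 'pos'
python3 -c "
from h import *
from bench import viewer
go([.514,.293,.055],frame(73.8))
for n in ('side','top'):
    s=viewer.snapshot(n);P,ok=pts(s);h=cv2.cvtColor(s['img'],cv2.COLOR_BGR2HSV)
    o=cv2.inRange(h,(5,150,80),(17,255,255))>0
    Q=P[o&ok&(P[...,2]>.018)&(P[...,2]<.03)&(P[...,1]>.17)&(P[...,0]<.63)];print(n,'lid',rect(Q[:,:2]),len(Q))"
```

```text
tcp_pos: [0.4428, -0.295, 0.2062]
tcp_pos: [0.4633, -0.1083, 0.206]
tcp_pos: [0.4848, 0.0726, 0.2058]
tcp_pos: [0.5064, 0.2535, 0.2051]
tcp_pos: [0.5112, 0.2857, 0.2063]
t 23.52 turn [-0.51  0.31 -0.08] shift(after turn) [  7.8   0.7 151.3] F [ 0.69 -0.79  1.05] gap 0.0854 grip 0.0 pos [0.5112 0.2857 0.2063]
side lid (array([511.6, 292.4]), array([154.7, 182.2]), np.float32(74.0)) 5492
top lid (array([515.2, 292.7]), array([153.2, 180.4]), np.float32(73.7)) 2433
```

```bash
python3 -m jog '[[[-0.4,0.2,0,4,0.5,20,1],[0,0,0,3.5,0,35,1],[0,0,0,0,0,35,1],[0,0,0,0,0,25,1],[0,0,0,0,0,15,1]]]' |grep -E 'pos|force'
python3 -m jog '[[[0,0,0,0,0,8,1],[0,0,0,0,0,0,1],[0,0,0,0,0,0,1],[0,0,0,0,0,0,1],[0,0,0,0,0,0,1]]]' |grep -E 'pos|force'
python3 -c "
from h import *
go([.5135,.2925,.055],frame(73.8))"
```

```text
tcp_pos: [0.5124, 0.2922, 0.0744]
wrist_force: [-1.0, -0.8, -0.2]
finger_force: 0.0
tcp_pos: [0.5153, 0.2947, 0.0708]
wrist_force: [-0.1, -0.3, 1.3]
finger_force: 0.0
t 24.45 turn [ 0.11 -0.14 -0.05] shift(after turn) [-2.6 -1.1 15.8] F [-0.12 -0.25  1.3 ] gap 0.0856 grip 0.0 pos [0.5153 0.2947 0.0708]
```

```bash
python3 -m jog '[[[0,0,0,-2.5,-1,8,1],[0,0,0,0,0,7,1],[0,0,0,0,0,0,1],[0,0,0,0,0,0,0],[0,0,0,0,0,0,0]]]' 80 |grep -E 'pos|force|gap'
python3 -m jog '[[[0,0,0,0,0,0,0],[0,0,0,0,0,0,0],[0,0,0,0,0,0,0],[0,0,0,0,0,0,0],[0,0,0,0,0,0,0]]]' |grep -E 'pos|force|gap'
python3 -m jog '[[[0,0,0,0,0,0,0],[0,0,0,0,0,0,0],[0,0,0,0,0,0,0],[0,0,0,0,0,0,0],[0,0,0,0,0,0,0]]]' |grep -E 'pos|force|gap'
python3 -c "
from h import *
go([.5135,.2925,.055],frame(73.8))"
```

```text
tcp_pos: [0.5124, 0.2924, 0.054]
wrist_force: [0.9, 0.4, 0.4]
finger_gap: 0.0637
finger_force: 0.0
tcp_pos: [0.5129, 0.2926, 0.0547]
wrist_force: [0.6, -0.3, 2.6]
finger_gap: 0.0204
finger_force: 80.4
tcp_pos: [0.5129, 0.2926, 0.0546]
wrist_force: [0.8, 0.3, 5.3]
finger_gap: 0.0204
finger_force: 80.4
t 25.7 turn [ 0.02 -0.07 -0.03] shift(after turn) [ 0.1  0.6 -0.4] F [0.83 0.26 5.28] gap 0.0204 grip 80.4 pos [0.5129 0.2926 0.0546]
```

```bash
python3 -m jog '[[[0,0,0,0,0,-10,0],[0,0,0,0,0,-25,0],[0,0,0,0,0,-40,0],[0,0,0,0,0,-40,0],[0,0,0,0,0,-40,0]]]' |grep -E 'pos|force|gap'
python3 -m jog '[[[0,0,0,0,0,-25,0],[0,0,0,0,0,0,0],[0,0,0,0,0,0,0],[0,0,0,0,0,0,0],[0,0,0,0,0,0,0]]]' |grep -E 'pos|force|gap'
python3 -c "
from h import *
go([.440,-.322,.18],frame(98.6))"
```

```text
tcp_pos: [0.5114, 0.2918, 0.2102]
wrist_force: [1.2, 0.6, -1.8]
finger_gap: 0.0202
finger_force: 79.7
tcp_pos: [0.5112, 0.2917, 0.2319]
wrist_force: [-0.3, -0.1, -2.2]
finger_gap: 0.0205
finger_force: 79.8
t 26.53 turn [ -0.28   0.1  -24.83] shift(after turn) [-596.1 -162.1   51.9] F [-0.26 -0.13 -2.16] gap 0.0205 grip 79.8 pos [0.5112 0.2917 0.2319]
```

```bash
python3 -m jog '[[[0,0,-6.2,0,0,0,0],[0,0,-6.2,0,0,0,0],[0,0,-6.2,0,0,0,0],[0,0,-6.2,0,0,0,0],[0,0,0,-20,-5.4,0,0]]]' |grep -E 'pos'
python3 -m jog '[[[0,0,0,-35,-9.5,0,0],[0,0,0,-35,-9.5,0,0],[0,0,0,-35,-9.5,0,0],[0,0,0,-35,-9.5,0,0],[0,0,0,-35,-9.5,0,0]]]' |grep -E 'pos'
python3 -m jog '[[[0,0,0,-35,-9.5,0,0],[0,0,0,-35,-9.5,0,0],[0,0,0,-35,-9.5,0,0],[0,0,0,-35,-9.5,0,0],[0,0,0,-35,-9.5,0,0]]]' |grep -E 'pos'
python3 -m jog '[[[0,0,0,-35,-9.5,0,0],[0,0,0,-35,-9.5,0,0],[0,0,0,-35,-9.5,0,0],[0,0,0,-35,-9.5,0,0],[0,0,0,-35,-9.5,0,0]]]' |grep -E 'pos'
python3 -m jog '[[[0,0,0,-25,-7,0,0],[0,0,0,-20,-5,20,0],[0,0,0,0,0,20,0],[0,0,0,0,0,10,0],[0,0,0,0,0,0,0]]]' |grep -E 'pos'
python3 -m jog '[[[0,0,0,0,0,0,0],[0,0,0,0,0,0,0],[0,0,0,0,0,0,0],[0,0,0,0,0,0,0],[0,0,0,0,0,0,0]]]' |grep -E 'pos'
python3 -c "
from h import *
from bench import viewer,arm
go([.440,-.322,.15],frame(98.6))
z=arm.read_state()['tcp_pos'][2]-.0546+.023;print(z)
for n in ('side','top'):
    s=viewer.snapshot(n);P,ok=pts(s);h=cv2.cvtColor(s['img'],cv2.COLOR_BGR2HSV)
    o=cv2.inRange(h,(5,150,60),(17,255,255))>0
    Q=P[o&ok&(abs(P[...,2]-z)<.008)&(P[...,1]<-.15)&(P[...,0]<.63)];q=Q.mean(0);nn=np.linalg.svd(Q-q)[2][2];print(n,'lid',rect(Q[:,:2]),len(Q),np.median(Q[:,2]),nn)
    cv2.imwrite(f'pics/{n}5.png',s['img'])
a,b=[cv2.imread(f'pics/{n}5.png') for n in('side','top')]
cv2.imwrite('pics/a5.png',cv2.resize(np.hstack([a[60:240,240:440],b[180:360,350:550]]),None,fx=2,fy=2))"
```

```text
tcp_pos: [0.5098, 0.2738, 0.2317]
tcp_pos: [0.4877, 0.09, 0.2321]
tcp_pos: [0.4668, -0.0899, 0.2322]
tcp_pos: [0.4461, -0.2698, 0.2319]
tcp_pos: [0.4401, -0.313, 0.1797]
tcp_pos: [0.4428, -0.3148, 0.1848]
t 29.03 turn [0.05 0.05 0.01] shift(after turn) [-6.7 -3.9 34.8] F [-0.68 -0.12 -0.61] gap 0.0207 grip 79.8 pos [ 0.4428 -0.3148  0.1848]
0.1532250114250938
side lid (array([ 184.7, -450.3]), array([220.3, 781.6]), np.float32(28.1)) 1728 0.1534805032527924 [ 0.00301541 -0.00604138 -0.9999772 ]
top lid (array([ 443.2, -313.3]), array([153.4, 182. ]), np.float32(98.6)) 3724 0.15313936613089 [ 4.90739069e-04 -8.95719376e-04 -9.99999478e-01]
```

View pics/a5.png

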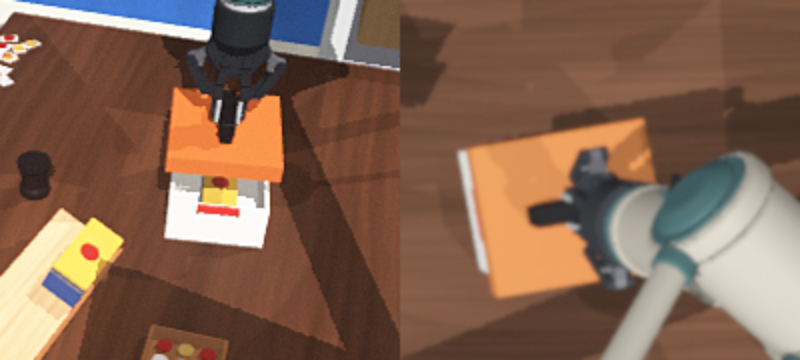

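The lid is held level over the tub at the same yaw (98.6°), a few mm short in y. I correct that, lower to just above the rim and compare in both views.

```bash
python3 -m jog '[[[0,0,0,-4,-2,10,0],[0,0,0,-3.5,-2,20,0],[0,0,0,0,0,15,0],[0,0,0,0,0,5,0],[0,0,0,0,0,0,0]]]' |grep -E 'pos'
python3 -m jog '[[[0,0,0,0,0,0,0],[0,0,0,0,0,0,0],[0,0,0,0,0,0,0],[0,0,0,0,0,0,0],[0,0,0,0,0,0,0]]]' |grep -E 'pos'
python3 -c "
from h import *
from bench import viewer,arm
go([.4395,-.3228,.1206],frame(98.6))
z=arm.read_state()['tcp_pos'][2]-.0546+.023;print(z)
for n in ('side','top'):
    s=viewer.snapshot(n);P,ok=pts(s);h=cv2.cvtColor(s['img'],cv2.COLOR_BGR2HSV)
    o=cv2.inRange(h,(5,150,60),(17,255,255))>0
    Q=P[o&ok&(abs(P[...,2]-z)<.008)&(abs(P[...,1]+.32)<.12)&(abs(P[...,0]-.44)<.12)];print(n,'lid',rect(Q[:,:2]),len(Q),np.median(Q[:,2]))"
```

```text
tcp_pos: [0.4384, -0.3223, 0.132]
tcp_pos: [0.4398, -0.3232, 0.1345]
t 29.97 turn [ 0.03  0.03 -0.02] shift(after turn) [ 0.4 -0.2 13.9] F [ 0.03 -0.14 -1.2 ] gap 0.0207 grip 79.8 pos [ 0.4398 -0.3232  0.1345]
0.1028936241294568
side lid (array([ 436.1, -322. ]), array([152.7, 187.5]), np.float32(98.5)) 1656 0.10323936479523566
top lid (array([ 440.4, -321.5]), array([153. , 181.2]), np.float32(98.5)) 3212 0.10290676145739198
```

The lid is within about 1 mm of the tub in both views. I lower it and watch the force.

```bash
python3 -m jog '[[[0,0,0,0.5,0.7,6,0],[0,0,0,0,0,6,0],[0,0,0,0,0,4,0],[0,0,0,0,0,0,0],[0,0,0,0,0,0,0]]]' |grep -E 'pos|force'
python3 -m jog '[[[0,0,0,0,0,2,0],[0,0,0,0,0,2,0],[0,0,0,0,0,0,0],[0,0,0,0,0,0,0],[0,0,0,0,0,0,0]]]' |grep -E 'pos|force'
python3 -c "
from h import *
go([.4402,-.3225,.1016],frame(98.6))"
```

```text
tcp_pos: [0.4399, -0.3221, 0.1173]
wrist_force: [0.4, 0.6, -1.3]
finger_force: 80.0
tcp_pos: [0.4404, -0.3228, 0.1141]
wrist_force: [0.1, -1.6, -1.3]
finger_force: 79.8
t 30.9 turn [ 0.01  0.03 -0.03] shift(after turn) [ 0.4 -0.1 12.5] F [ 0.12 -1.63 -1.26] gap 0.0207 grip 79.8 pos [ 0.4404 -0.3228  0.1141]
```

```bash
python3 -m jog '[[[0,0,0,0,0,2,0],[0,0,0,0,0,2,0],[0,0,0,0,0,0,0],[0,0,0,0,0,0,0],[0,0,0,0,0,0,0]]]' |grep -E 'pos|force'
python3 -m jog '[[[0,0,0,0,0,2,0],[0,0,0,0,0,2,0],[0,0,0,0,0,0,0],[0,0,0,0,0,0,0],[0,0,0,0,0,0,0]]]' |grep -E 'pos|force'
python3 -c "
from h import *
go([.4402,-.3225,.1016],frame(98.6))"
```

```text
tcp_pos: [0.4406, -0.3226, 0.1105]
wrist_force: [-0.3, -0.4, 5.9]
finger_force: 80.7
tcp_pos: [0.4399, -0.3222, 0.1053]
wrist_force: [0.8, -2.0, -3.1]
finger_force: 79.6
t 31.73 turn [-0.05 -0.08 -0.03] shift(after turn) [-0.3  0.2  3.7] F [ 0.79 -1.96 -3.13] gap 0.0203 grip 79.6 pos [ 0.4399 -0.3222  0.1053]
```

It passed the catches. I push it down to the stop.

```bash
python3 -m jog '[[[0,0,0,0,0,2,0],[0,0,0,0,0,2,0],[0,0,0,0,0,0,0],[0,0,0,0,0,0,0],[0,0,0,0,0,0,0]]]' |grep -E 'pos|force'
python3 -m jog '[[[0,0,0,0,0,2,0],[0,0,0,0,0,0,0],[0,0,0,0,0,0,0],[0,0,0,0,0,0,0],[0,0,0,0,0,0,0]]]' |grep -E 'pos|force'
python3 -c "
from h import *
go([.4402,-.3225,.1016],frame(98.6))"
```

```text
tcp_pos: [0.44, -0.3223, 0.1023]
wrist_force: [0.4, -0.3, 4.7]
finger_force: 80.5
tcp_pos: [0.44, -0.3223, 0.102]
wrist_force: [-3.9, 1.5, 16.7]
finger_force: 82.4
t 32.57 turn [ 0.    0.01 -0.03] shift(after turn) [-0.2  0.2  0.4] F [-3.93  1.51 16.68] gap 0.0203 grip 82.4 pos [ 0.44   -0.3223  0.102 ]
```

The lid is at the stop. One firm push, then release and retreat.

```bash
python3 -m jog '[[[0,0,0,0,0,2,0],[0,0,0,0,0,0,0],[0,0,0,0,0,0,0],[0,0,0,0,0,-4,0],[0,0,0,0,0,0,0]]]' |grep -E 'pos|force'
python3 -m jog '[[[0,0,0,0,0,0,1],[0,0,0,0,0,0,1],[0,0,0,0,0,0,1],[0,0,0,0,0,0,1],[0,0,0,0,0,0,1]]]' |grep -E 'pos|force|gap'
python3 -m jog '[[[0,0,0,0,0,0,1],[0,0,0,0,0,0,1],[0,0,0,0,0,-10,1],[0,0,0,0,0,-30,1],[0,0,0,0,0,-40,1]]]' |grep -E 'pos|force|gap'
python3 -m jog '[[[0,0,0,0,0,-30,1],[0,0,0,0,0,0,1],[0,0,0,0,0,0,1],[0,0,0,0,0,0,1],[0,0,0,0,0,0,1]]]' |grep -E 'pos|force|gap'
python3 -c "
from h import *
from bench import viewer,arm
z=.07
for n in ('side','top'):
    s=viewer.snapshot(n);P,ok=pts(s);h=cv2.cvtColor(s['img'],cv2.COLOR_BGR2HSV)
    o=cv2.inRange(h,(5,150,60),(17,255,255))>0
    Q=P[o&ok&(abs(P[...,2]-z)<.008)&(abs(P[...,1]+.32)<.12)&(abs(P[...,0]-.44)<.12)];q=Q.mean(0);print(n,'lid',rect(Q[:,:2]),len(Q),np.median(Q[:,2]),np.linalg.svd(Q-q)[2][2])
    if n=='side': cv2.imwrite('pics/a6.png',cv2.resize(s['img'][60:300,180:440],None,fx=2,fy=2))
    print([ (t['ctr'],t['n']) for t in tins(s)])"
```

```text
tcp_pos: [0.4402, -0.3222, 0.1026]
wrist_force: [0.8, 0.5, 0.4]
finger_force: 79.8
tcp_pos: [0.44, -0.3222, 0.1013]
wrist_force: [0.6, -0.4, 0.0]
finger_gap: 0.079
finger_force: 0.0
tcp_pos: [0.4385, -0.3209, 0.1805]
wrist_force: [1.8, -0.0, 0.2]
finger_gap: 0.0853
finger_force: 0.0
tcp_pos: [0.4394, -0.3216, 0.2107]
wrist_force: [0.2, 0.3, 0.6]
finger_gap: 0.0851
finger_force: 0.0
side lid (array([ 436.6, -322.4]), array([153.2, 189.7]), np.float32(98.7)) 1831 0.07109049398019181 [-8.12957360e-04  8.16166078e-03  9.99966363e-01]
[(array([ 0.56099563, -0.05244216,  0.10384105]), array([-0.3900798 ,  0.0732452 ,  0.91786322]))]
top lid (array([ 440.5, -320.6]), array([153.6, 181.2]), np.float32(98.6)) 2869 0.07089822039632437 [ 1.12653860e-04 -3.40823255e-03 -9.99994186e-01]
[(array([ 0.56377676, -0.05398539,  0.10357676]), array([-0.40767704,  0.07968449,  0.90964268]))]
```

View pics/a6.png

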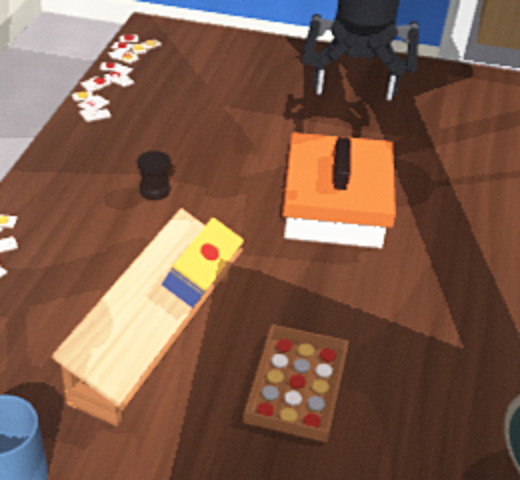

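The lid, centred at about (340,178) in the crop, is level and home: its top is at 0.071 m against 0.070 nominal. The empty tin is on the stand and the gripper is clear.

```bash
python3 -c "
from bench import arm
print(arm.finish_job())"
```

```text
the job is handed in; nothing more can be done
None
```

The full tin (about 0.63 kg) lies flat in the tub with the lid snapped fully home, the empty tin is back flat on the stand, the bystanders were not touched, and the job is handed in; the hand-in gave no verdict.

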